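Hang the mug rail on the slotted uprights

ROBOT

A 7-joint arm with a two-finger parallel gripper is mounted at the origin on the work surface. World frame = base frame: x ahead of the robot, y to its left, z up, the work surface at z = 0. Lengths are in m, angles in rad, forces in N, time in s.
With the tool pointing down it reaches from about 0.4 to 0.85 m from the base axis. Payload 10.4 kg.
Tool frame: the origin (TCP) lies at the very end of the fingers, on their centre line; the grasp point (between the pads) lies 19 mm behind it; z points along the fingers, x is the direction in which the jaws open and shut, and the axes are right-handed (so a half turn about z gives the same grasp; the last joint's range is limited). The gripper opens to 87 mm and grips with 3 to 60 N. Pads are 19 mm wide; open, the fingers measure 117 mm over their backs; the gripper's body (75 mm by 190 mm) begins 51 mm behind the grasp point.
Start: joints at [1.318, 0.332, -0.065, 1.46, 0.022, 1.35, -0.088], TCP at [0.142, -0.609, 0.223] pointing down, gripper open.
Joint ranges: [-2.6, 2.6], [-0.5, 2.12], [-1.47, 1.34], [0.16, 2.42], [-1.27, 4.41], [0.06, 2.06], [-2.6, 2.6]. Speed limits (rad/s): [2.22, 2.22, 2.79, 2.79, 3.14, 3.14, 3.14].

INTERFACE

Orientations are given as a unit quaternion [x, y, z, w].
In Python, from bench import r gives the robot as it stands. The module is installed in compiled form; this text tells all that it offers.
- The arm moves only by the tool carry_out, never from a script. Its argument "commands" is a list that holds one entry, the list of rows, each a list of 7 numbers: the closure in counts, from 0 (fully open) to 255 (shut), then the shift along the tool's x, y, z in units of 25 mm (1.0 is 25 mm), then the turn, a rotation vector about the tool's x, y, z in units of 5 degrees (1.0 is 5 degrees). A call has 1 to 12 rows; each row is the pose to reach, as a shift and turn from the pose measured when the call began, along the tool's axes at that moment; what a row does not reach only later rows make up. A row lasts 1/8 s, in which the tool goes at most 62.5 mm and 10.7 degrees, less where a joint would pass 70% of its speed; a pose out of reach is approached as far as the arm can. A call with a gripper value outside its range is refused whole. The fingers move at their own pace and stop on an object; "grip_force" is the grip in N (left out, the last holds). Time passes only in rows, so rows that repeat a pose let the fingers close. It gives the time, the measured TCP pose, the force and the opening at its end, in the units of the state.
- r.read_state(): the state, without advancing time (a new reading comes with each control period).
- r.camera(name): name is "scene" or "top" or "wrist"; returns the picture (400x640x3 uint8, blue, green, red); there is no depth.
- r.camera_info(name): a dict with "fx", "fy", "cx", "cy" (pixels), "origin" and "rotation" of the camera in the world. Camera axes: x right, y down, z forward; pixel columns grow to the right and rows downward; lengths in m; the calibration is good to about 2 mm. A picture is of the moment at which its call begins: read the wrist's pose just before it. camera_info takes no time and is no camera call; for the wrist camera it gives the pose at the moment of the call.
- r.close_job(): hands the job in, once; it reports no verdict.
The state is a dict: "time": time; "joint_positions": joint angles; "joint_vel": joint speeds; "joint_torque": joint torques, N m; "ee_pos": TCP position; "eef_rot": TCP orientation; "ft_force": force on the tool from outside, world axes, zero at the start; "torque": the same for the moment, N m; "width": finger opening in m.
Only numpy, scipy, OpenCV 4.12 (cv2) and the standard library are available. Lean on these libraries where they do the work, as an engineer would, in place of code of your own. Each camera call takes 0.05 s, during which the arm holds its last target.

TASK

Hang the loose white mug rail on the coffee corner's rack: hook its tabs into the top slots of both uprights and press it down gently until it is fully home and both orange spring catches have snapped out over it. Keep hold of it till then, never force or drop it against the rack, let go when it hangs locked, and leave the jars, mug and everything else where they are.

Things in the scene. Friction and masses are not known exactly. Their poses are not given: they have to be found in the camera images.
- rail: Loose white steel mug rail, 0.5 kg, upright on the counter and hung in this same attitude. Origin: centre of its underside; x out of its back (to the uprights), y along it, z up. Cross bar 24 mm thick (x), 226 mm long (y), z 48 to 78 mm. Two pegs on each half (y = +-58, +-98 mm) stick out 74 mm to -x. Connectors at both ends, z 0 to 78 mm, x -20 to +20 mm; back of their face plates: x = +20 mm.
- rail_grip (a point): Middle of the rail's cross bar, 66 mm above its underside: where to grip it, one finger before and one behind the bar; 90 mm of the bar's length is bare there.
- rail_tab_left (a point): Underside of the upper tab's neck at the rail's +y end, at rail x 20, y 128, z 65 mm. Tab: 5 mm thick in y; neck 8 mm high and 6 mm long to the back, then a hook 5 mm thick reaching 20 mm below the neck's underside (whole hook 28 mm high, its back at x = 31 mm). A second, equal tab 44 mm below it. Beside the tabs an ear, z 35 to 39 mm, sticks out sideways to y = 146 mm.
- rail_tab_right (a point): The same point at the rail's -y end (y = -128 mm), with the same two tabs and ear.
- rack: Fixed mug rack: base tray, and two uprights 250 mm tall, 256 mm apart between centres, nothing between them above 50 mm. Origin: on the counter midway between the uprights, in the front plane of their slotted strips; x back through the slots (the rail comes from -x), y along the row of two uprights, z up. Two jars on the tray reach up to 75 mm.
- rack_slot_left (a point): Bottom of the top slot in the +y upright at nominal height: 195 mm up, y = 128 mm. Silver strip 36 mm wide, 4 mm thick, hollow 20 mm behind; slots 11 mm wide, 32 mm high, at 44 mm pitch; the rail takes the two upper ones of each strip. The strips are clamped in long holes: both together really sit up to 6 mm higher or lower than this point, unmeasured: find the slots by feel or sight.
- rack_slot_right (a point): The same point on the -y upright (y = -128 mm). Hooks enter with the rail square and 20 to 24 mm above its true seat; those that miss stop with their backs on the strip, 11 mm before the face plates would touch it. Once the face plates touch, press straight down until the necks stand on the slot bottoms.
- rack_seat (a point): Fixed to the rack 20 mm before the strips, 130 mm up, axes as the rack's: where the rail's origin lies when it is home, if the strips are at nominal height (really up to 6 mm higher or lower). Hung, the rail may stand up to 2 mm forward and 3 mm to either side.
- catch_left (a joint): Travel (m) of the orange spring catch on the +y upright: 0 out, about 0.0035 pressed in by the rail's ear. Sloped top; the ear meets it 19 mm above the seat. Passing both takes about 10 to 20 N of push in all, on top of the rail's weight; 1.5 mm above the seat they snap back to 0 over the ears and hold the rail. It reads 0 also before the rail comes.
- catch_right (a joint): The same catch on the -y upright.
- jar_coffee: Bystander: jar of coffee, 56 mm wide, 64 mm tall, on the rack's base tray; origin at the centre of its underside. Leave it alone.
- jar_sugar: Bystander: jar of sugar, 56 mm wide, 64 mm tall, on the rack's base tray; origin at the centre of its underside. Leave it alone.
- mug: Bystander: black mug, 80 mm wide, 92 mm tall; origin at the centre of its underside. Leave it alone.
- syrup: Bystander: syrup bottle with pump, 72 mm wide, 285 mm tall; origin at the centre of its underside. Leave it alone.
- cup_stack: Bystander: stack of paper cups, 78 mm wide, 182 mm tall; origin at the centre of its underside. Leave it alone.
- sachets: Bystander: basket of sachets, 100 x 150 mm, 95 mm tall; origin at the centre of its underside. Leave it alone.
- saucer: Bystander: white plate, 130 mm wide, 16 mm tall; origin at the centre of its underside. Leave it alone.
- pitcher: Bystander: steel milk pitcher, 84 mm wide, 105 mm tall, handle to its +x; origin at the centre of its underside. Leave it alone.

How it is judged:
On the way, in this order (a step that is already met when the one before it is completed fails the run):
1. the rail is lifted clear of the counter (height (world z) of rail above 0.03 m), for 0.1 s.
2. the tabs are in the top slots, face plates at the strips, the rail still above its seat (x of rail in the frame of rack_seat between -0.0045 and 0.0025 m and y of rail in the frame of rack_seat between -0.006 and 0.006 m and angle between the x axis of rail and the x axis of rack, either way round below 0.07 rad and angle between the z axis of rail and the z axis of rack, either way round below 0.07 rad and z of rail in the frame of rack_seat between 0.0095 and 0.033 m), for 0.05 s.
At the end, for the whole second after the job is handed in: The rail hangs at rest in the top slots of both uprights: within 4.5 mm of the strips, 6 mm sideways and 0.07 rad of square, down on its seat (between 8.5 mm below and 7.1 mm above the nominal seat), with both catches sprung out over its ears (under 0.6 mm pressed in) (x of rail in the frame of rack_seat between -0.0045 and 0.0025 m and y of rail in the frame of rack_seat between -0.006 and 0.006 m and angle between the x axis of rail and the x axis of rack, either way round below 0.07 rad and angle between the z axis of rail and the z axis of rack, either way round below 0.07 rad and z of rail in the frame of rack_seat between -0.0085 and 0.0071 m and value of joint each of catch_left, catch_right below 0.0006 m and linear speed of rail below 0.02 m/s); the robot touches nothing.
It fails at once if the rail is forced or dropped against the rack with more than 45 N (contact force between rail and rack above 45 N).
It fails at once if a bystander (jar, mug, bottle, cups, basket, plate, pitcher) is moved more than 30 mm or tipped (distance of any of jar_coffee, jar_sugar, mug, syrup, cup_stack, sachets, saucer, pitcher from where it was at the start of the episode above 0.03 m or angle between any of jar_coffee, jar_sugar, mug, syrup, cup_stack, sachets, saucer, pitcher's own z axis and vertical above 0.35 rad).
It also fails if it takes over 64 s, if anything falls off the work surface, if the arm or the gripper's body presses on something with over 40 N, if the wrist force passes 120 N, or if a joint passes its speed limit or range.

## Working session

There is one attempt and no reset: what is moved stays moved. The work goes in short steps, Python scripts to look and compute and a tool call to move; the robot and the scene stay as the last step left them, time stands still between calls to the robot, and variables do not carry over. Pictures are saved under pics/ and viewed, and the job is handed in when it is done.

Besides the shell and the picture viewer there is one more tool, called after "Emit:" by a JSON object that holds its "name" and its "arguments". carry_out: Moves the arm, as the interface text tells. Its arguments: {"type":"object","properties":{"commands":{"type":"array"},"grip_force":{"type":"number"}},"required":["commands"]}

```bash
mkdir -p pics; ls
python3 - <<'E'
from bench import r
import cv2
s=r.read_state(); print({k:(v if not hasattr(v,'tolist') else [round(x,4) for x in v.tolist()]) for k,v in s.items()})
for n in ["scene","top","wrist"]:
    im=r.camera(n); cv2.imwrite(f"pics/{n}0.png",im); print(n,r.camera_info(n))
E
```

```text
pics
{'time': 0.0, 'joint_positions': [1.3184, 0.3329, -0.0647, 1.4609, 0.0216, 1.3499, -0.0885], 'joint_vel': [0.0012, -0.0002, 0.0006, -0.0, -0.0001, 0.0002, 0.0015], 'joint_torque': [-0.0015, -62.3257, 0.0237, -38.991, -0.0614, 0.0396, 0.0001], 'ee_pos': [0.1423, -0.6082, 0.2217], 'eef_rot': [0.7835, -0.6214, -0.0006, -0.0004], 'ft_force': [-0.0654, -0.0348, -0.4907], 'torque': [0.0385, -0.0271, -0.0359], 'width': 0.08701477937320681}
scene {'fx': 519.643128155645, 'fy': 519.643128155645, 'cx': 315.4522625331111, 'cy': 198.43060607131216, 'origin': array([ 1.41483944, -0.49007376,  1.61253437]), 'rotation': array([ 0.83049724,  0.48214322, -0.13538096, -0.24389394])}
top {'fx': 365.25005011629503, 'fy': 365.25005011629503, 'cx': 318.1349921163903, 'cy': 192.86014461847833, 'origin': array([0.41861987, 0.0052109 , 1.37408773]), 'rotation': array([ 0.70931133, -0.70078854,  0.06226498, -0.04354225])}
wrist {'fx': 311.1864987823964, 'fy': 311.1864987823964, 'cx': 319.7824710081133, 'cy': 201.91652032648625, 'origin': array([ 0.21738431, -0.59024896,  0.38422371]), 'rotation': array([ 0.77521462, -0.61522679, -0.08912981,  0.11222378])}
```

View pics/scene0.png

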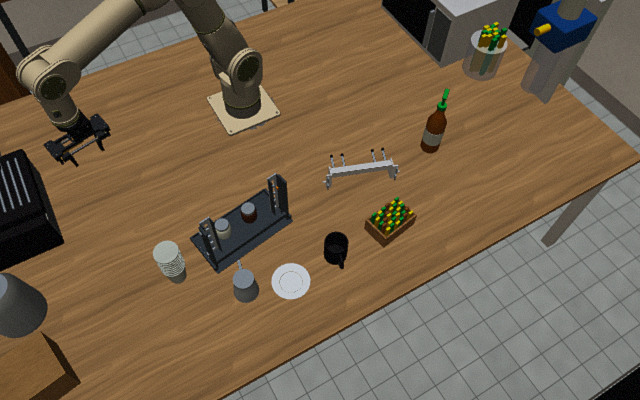

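View pics/top0.png

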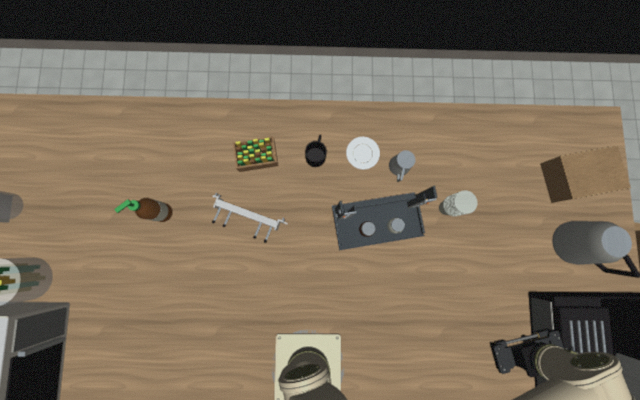

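View pics/wrist0.png

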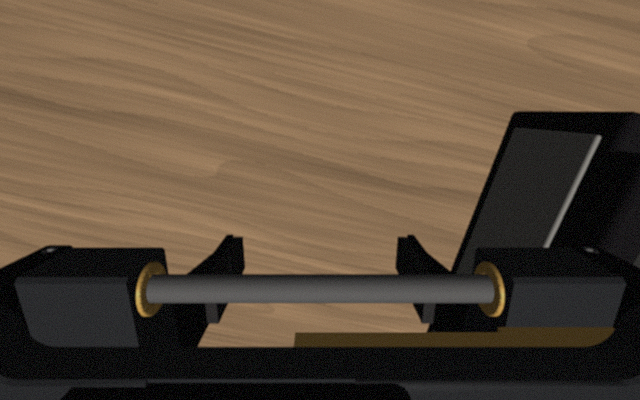

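Run:
```python
import cv2
im=cv2.imread("pics/scene0.png"); 
cv2.imwrite("pics/s_rack.png",cv2.resize(im[165:275,180:305],None,fx=6,fy=5.4,interpolation=cv2.INTER_CUBIC)) if 0 else cv2.imwrite("pics/s_rack.png",cv2.resize(im[165:275,180:305],None,fx=5,fy=5,interpolation=cv2.INTER_CUBIC))
cv2.imwrite("pics/s_rail.png",cv2.resize(im[135:200,310:410],None,fx=8,fy=8,interpolation=cv2.INTER_CUBIC))
im=cv2.imread("pics/top0.png"); 
cv2.imwrite("pics/t_rack.png",cv2.resize(im[180:255,325:445],None,fx=6,fy=6,interpolation=cv2.INTER_CUBIC))
cv2.imwrite("pics/t_rail.png",cv2.resize(im[185:250,200:300],None,fx=8,fy=8,interpolation=cv2.INTER_CUBIC))
```

```text
(no output)
```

View pics/s_rack.png

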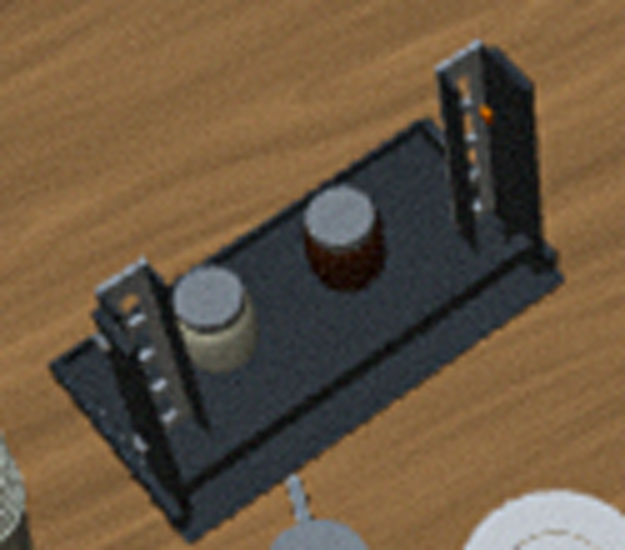

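View pics/s_rail.png

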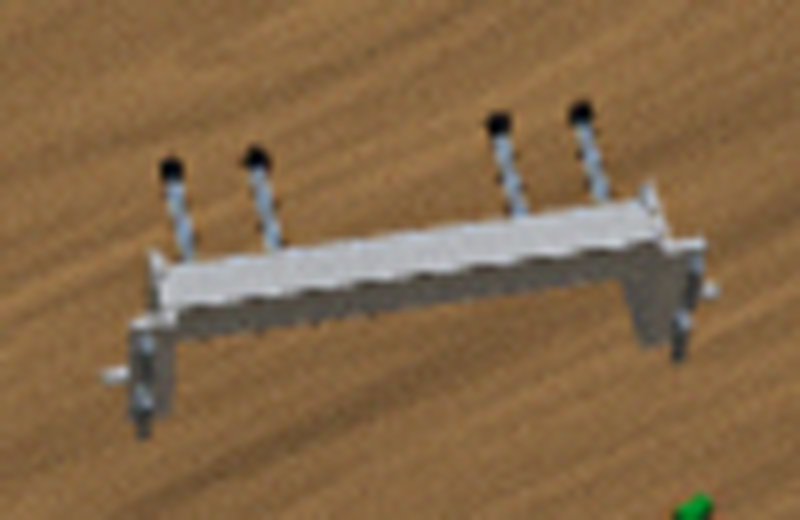

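View pics/t_rack.png

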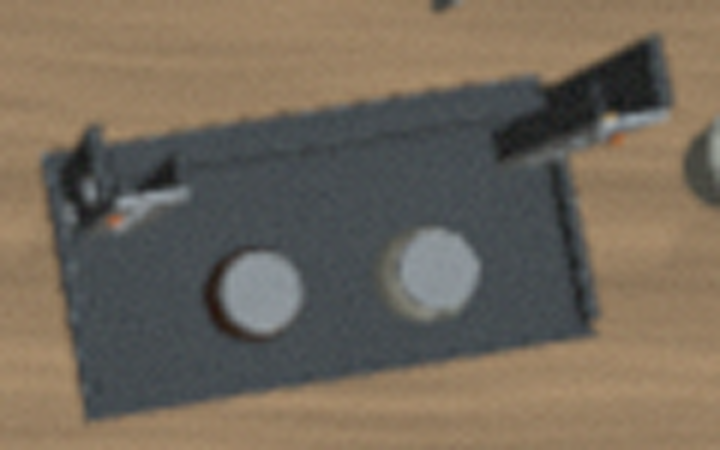

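View pics/t_rail.png

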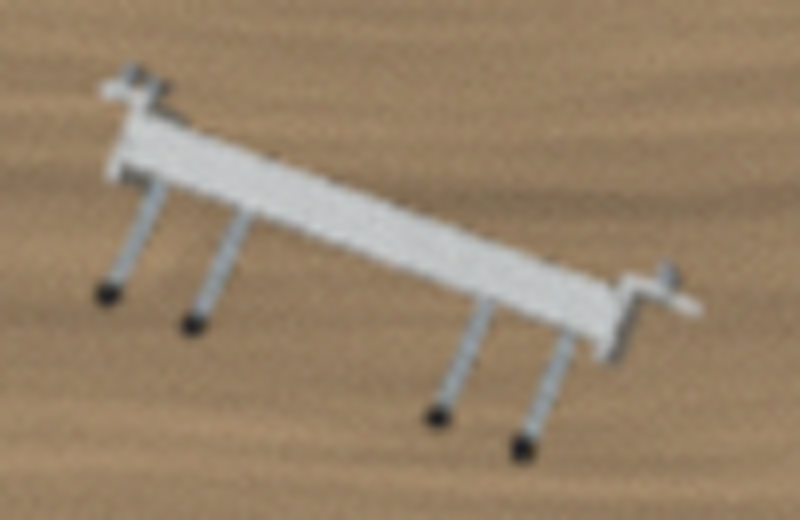

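```bash
cat > h.py <<'E'
import numpy as np, cv2
from scipy.spatial.transform import Rotation as R
from scipy.optimize import least_squares
def proj(ci,P):
    P=np.atleast_2d(P); c=(P-ci["origin"])@R.from_quat(ci["rotation"]).as_matrix()
    return np.c_[ci["fx"]*c[:,0]/c[:,2]+ci["cx"],ci["fy"]*c[:,1]/c[:,2]+ci["cy"]]
def place(x,y,a,P,z=0):
    P=np.atleast_2d(P).astype(float); c,s=np.cos(a),np.sin(a)
    return np.c_[x+c*P[:,0]-s*P[:,1],y+s*P[:,0]+c*P[:,1],P[:,2]+z]
def ray_z(ci,uv,z):
    d=R.from_quat(ci["rotation"]).apply([(uv[0]-ci["cx"])/ci["fx"],(uv[1]-ci["cy"])/ci["fy"],1])
    return ci["origin"]+d*(z-ci["origin"][2])/d[2]
E
python3 - <<'E'
from h import *
from bench import r
T=r.camera_info("top");S=r.camera_info("scene")
t=lambda L,s,o:np.array(L)/s+np.array(o)
tb=t([(107,293),(193,325),(437,416),(523,448),(100,88),(702,308)],8,(200-.5,185-.5))
sb=t([(581,108),(498,122),(257,158),(172,168),(718,292),(102,375)],8,(310-.5,135-.5))
def f(p):
    x,y,a,px,pz=p
    P=[(px,.098,pz),(px,.058,pz),(px,-.058,pz),(px,-.098,pz),(p[5] if len(p)>5 else .012,.146,.037),(p[5],-.146,.037)]
    W=place(x,y,a,P)
    return np.r_[(proj(T,W)-tb).ravel(),(proj(S,W)-sb).ravel()]
q=least_squares(f,[.4,.25,-.3,-.08,.06,.01]);print("rail",q.x,np.abs(q.fun).max(),q.fun.round(1))
sr=t([(437,68),(480,42),(97,293),(145,260)],5,(180-.5,165-.5))
P=[(0,.110,.25),(0,.146,.25),(0,-.146,.25),(0,-.110,.25)]
g=lambda p:(proj(S,place(*p,P))-sr).ravel()
q2=least_squares(g,[.4,-.15,.1]);print("rack",q2.x,q2.fun.round(1))
im=cv2.imread("pics/top0.png")
im=cv2.resize(im[170:260,200:450],None,fx=3.2,fy=3.2,interpolation=cv2.INTER_CUBIC)
def dr(W,c):
    for u in proj(T,W): cv2.circle(im,tuple(int(v) for v in ((u-[200,170]+.5)*3.2)),2,c,-1)
K=[(0,y,z) for s in(-1,1) for y in (s*.11,s*.146) for z in (.03,.25)]
dr(place(*q2.x,K),(0,0,255))
dr(place(*q.x[:3],[(x,y,.078) for x in(-.012,.012) for y in(-.113,.113)]+[(.02,y,0) for y in (-.128,.128)]),(0,255,0))
cv2.imwrite("pics/ov1.png",im)
E
```

```text
Traceback (most recent call last):
ValueError: too many values to unpack (expected 5)
```

```bash
cat > m1.py <<'E'
from h import *
from bench import r
T=r.camera_info("top");S=r.camera_info("scene")
t=lambda L,s,o:np.array(L)/s+np.array(o)
tb=t([(107,293),(193,325),(437,416),(523,448),(100,88),(702,308)],8,(200-.5,185-.5))
sb=t([(581,108),(498,122),(257,158),(172,168),(718,292),(102,375)],8,(310-.5,135-.5))
def f(p):
    x,y,a,px,pz,ex=p
    P=[(px,.098,pz),(px,.058,pz),(px,-.058,pz),(px,-.098,pz),(ex,.146,.037),(ex,-.146,.037)]
    W=place(x,y,a,P)
    return np.r_[(proj(T,W)-tb).ravel(),(proj(S,W)-sb).ravel(),(px+.083)*300,(pz-.063)*300,(ex-.014)*300]
q=least_squares(f,[.4,.25,-.3,-.08,.06,.01]);print("rail",q.x,np.abs(q.fun).max(),q.fun.round(1))
sr=t([(437,68),(480,42),(97,293),(145,260)],5,(180-.5,165-.5))
P=[(0,.110,.25),(0,.146,.25),(0,-.146,.25),(0,-.110,.25)]
g=lambda p:(proj(S,place(*p,P))-sr).ravel()
q2=least_squares(g,[.4,-.15,.1]);print("rack",q2.x,q2.fun.round(1))
im=cv2.imread("pics/top0.png")
im=cv2.resize(im[170:260,200:450],None,fx=3.2,fy=3.2,interpolation=cv2.INTER_CUBIC)
def dr(W,c):
    for u in proj(T,W): cv2.circle(im,tuple(int(v) for v in ((u-[200,170]+.5)*3.2)),2,c,-1)
K=[(0,y,z) for s in(-1,1) for y in (s*.11,s*.146) for z in (.03,.25)]
dr(place(*q2.x,K),(0,0,255))
dr(place(*q.x[:3],[(x,y,.078) for x in(-.012,.012) for y in(-.113,.113)]+[(.02,y,0) for y in (-.128,.128)]),(0,255,0))
cv2.imwrite("pics/ov1.png",im)
E
python3 m1.py
```

```text
rail [ 0.54750206  0.22320299 -0.34373956 -0.07920653  0.06719587  0.01020653] 1.2587609106483626 [ 0.5  1.   0.3  0.9  0.3  1.   0.1  0.9  0.8 -0.3  0.  -0.   0.6  0.8
  0.6  0.5  0.4  0.2  0.5  0.4  0.9 -0.2  0.8  0.5  1.1  1.3 -1.1]
rack [ 0.55008014 -0.25261442  0.1758022 ] [-0.2  0.3  0.2 -0.4 -0.2  0.   0.2  0. ]
```

View pics/ov1.png

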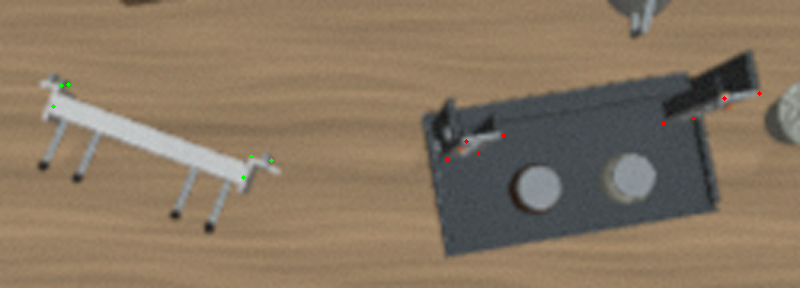

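```bash
cat >> h.py <<'E'
def plan(s,pos,Rt):
    R0=R.from_quat(s["eef_rot"])
    d=R0.inv().apply(np.array(pos)-s["ee_pos"])/.025
    w=np.degrees((R0.inv()*Rt).as_rotvec())/5
    print("shift",d.round(3),"turn",w.round(3),"dist",np.linalg.norm(d)*25,"deg",np.linalg.norm(w)*5)
def tool_down(yaw): # tool x along yaw, z down
    return R.from_euler('z',yaw)*R.from_euler('x',np.pi)
E
python3 - <<'E'
from h import *
from bench import r
s=r.read_state();W=r.camera_info("wrist")
R0=R.from_quat(s["eef_rot"]);Rc=R.from_quat(W["rotation"])
print("cam in tool",R0.inv().apply(W["origin"]-s["ee_pos"]),"\n",(R0.inv()*Rc).as_matrix().round(3))
yaw=.176
p=np.radians(40)
Rt=tool_down(yaw-np.pi/2)*R.from_rotvec([-p,0,0])
print(Rt.as_matrix().round(3))
plan(s,[.319,-.294,.25],Rt)
E
```

```text
cam in tool [-0.00064533 -0.07720156 -0.16229251] 
 [[ 1.    -0.001  0.001]
 [ 0.001  0.959  0.284]
 [-0.001 -0.284  0.959]]
[[ 0.175 -0.754 -0.633]
 [-0.985 -0.134 -0.113]
 [ 0.     0.643 -0.766]]
shift [-10.633  -9.745  -1.112] turn [-7.997 -0.204  0.596] dist 361.64838156069754 deg 40.10892107867438
```

Run:
```python
from h import *
from bench import r
s=r.read_state()
Rt=tool_down(.176-np.pi/2)*R.from_rotvec([np.radians(45),0,0])
print(Rt.as_matrix().round(3))
plan(s,[.32,-.294,.28],Rt)
```

```text
[[ 0.175 -0.696  0.696]
 [-0.985 -0.124  0.124]
 [-0.    -0.707 -0.707]]
shift [-10.625  -9.784  -2.312] turn [8.999 0.254 0.58 ] dist 365.68815560112864 deg 45.10497765871325
```

Emit:
{"name": "carry_out", "arguments": {"commands": [[[0, -2, -1.8, -0.4, 1.6, 0, 0.1], [0, -4, -3.6, -0.8, 3.4, 0.1, 0.2], [0, -6, -5.6, -1.3, 5.2, 0.15, 0.3], [0, -8, -7.5, -1.8, 7, 0.2, 0.45], [0, -10, -9.2, -2.2, 8.5, 0.25, 0.55], [0, -10.6, -9.8, -2.3, 9, 0.25, 0.6], [0, -10.6, -9.8, -2.3, 9, 0.25, 0.6]]]}}

```text
time: 1.02
ee_pos: [0.3211, -0.2917, 0.2795]
eef_rot: [0.708, -0.593, 0.245, -0.294]
ft_force: [-0.9, 0.3, 0.1]
width: 0.0871
```

Run:
```python
from h import *
from bench import r
import json
s=r.read_state();W=r.camera_info("wrist")
im=r.camera("wrist");cv2.imwrite("pics/w1.png",im)
json.dump({k:(v.tolist() if hasattr(v,'tolist') else v) for k,v in W.items()},open("w1.json","w"))
print(s["time"],s["ee_pos"],R.from_quat(s["eef_rot"]).as_matrix().round(2),s["joint_positions"].round(2),W["origin"])
```

```text
1.025 [ 0.32112302 -0.29174475  0.27949794] [[ 0.18 -0.7   0.7 ]
 [-0.98 -0.12  0.12]
 [-0.   -0.71 -0.71]] [ 1.42 -0.26 -0.18  2.17 -0.88  1.25  0.16] [ 0.26167939 -0.30186726  0.44942516]
```

View pics/w1.png

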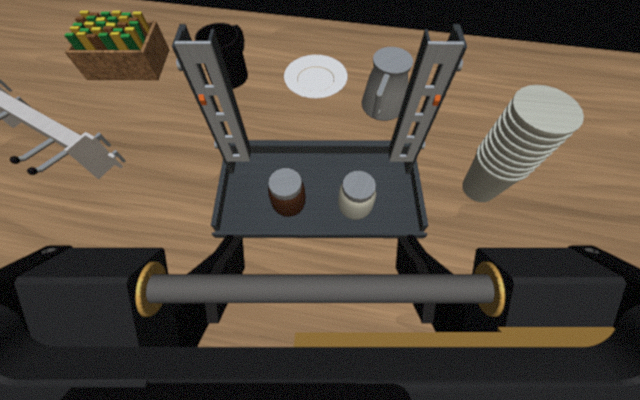

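Excellent view: both strips with four slots each, at (212,95) and (430,95), orange catches beside them.

Run:
```python
import cv2
im=cv2.imread("pics/w1.png")
cv2.imwrite("pics/w1l.png",cv2.resize(im[20:120,165:265],None,fx=6,fy=6,interpolation=cv2.INTER_CUBIC)[:600])
cv2.imwrite("pics/w1r.png",cv2.resize(im[20:120,375:475],None,fx=6,fy=6,interpolation=cv2.INTER_CUBIC)[:600])
```

```text
(no output)
```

View pics/w1l.png

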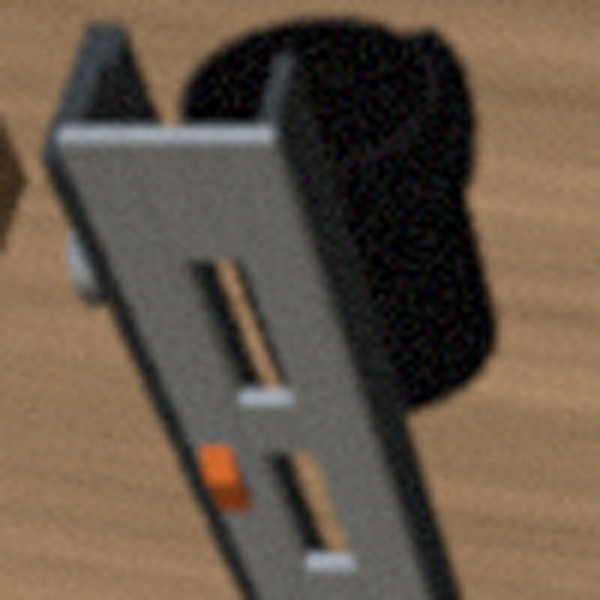

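View pics/w1r.png

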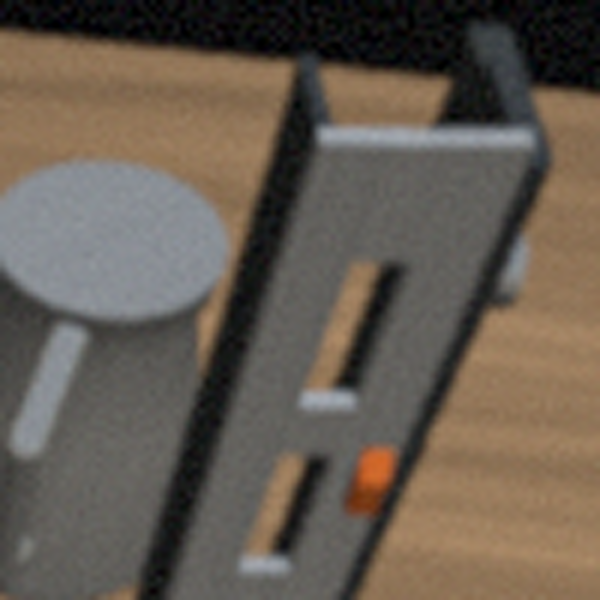

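```bash
cat > m2.py <<'E'
from h import *
import json
W=json.load(open("w1.json"))
def rect(L,o):
    yb,xb0,xb1,yt,xt0,xt1=L
    return [(xb0,yb),(xb1,yb),(xt0,yt),(xt1,yt)]
l=np.array(rect((405,240,296,260,190,241),0)+rect((572,306,357,453,268,317),0))/6+[165-.42,20-.42]
rr=np.array(rect((409,300,356,263,351,405),0)+rect((573,240,290,456,277,326),0))/6+[375-.42,20-.42]
obs=np.r_[l,rr]
P=[]
for yc in(.128,-.128):
  for zb in(.195,.151):
    for z in(zb,zb+.032):
      P+= [(0,yc+.0055,z),(0,yc-.0055,z)]
def f(p): return (proj(W,place(p[0],p[1],p[2],P,p[3]))-obs).ravel()
q=least_squares(f,[.55,-.25,.176,0]);print(q.x,q.fun.reshape(-1,2).round(1).tolist())
cov=np.linalg.inv(q.jac.T@q.jac)*(q.fun**2).mean();print("sd",np.sqrt(np.diag(cov)))
E
python3 m2.py
```

```text
[ 0.54823207 -0.25009738  0.17398234 -0.00112889] [[0.3, 0.0], [0.4, 0.0], [-1.0, 0.4], [0.7, 0.4], [0.3, -0.5], [0.3, -0.5], [-1.1, 0.0], [-0.1, 0.0], [-0.6, -0.2], [-0.5, -0.2], [-0.3, 0.4], [0.9, 0.4], [-0.6, -0.3], [-0.4, -0.3], [0.3, -0.0], [1.3, -0.0]]
sd [0.00035876 0.00016603 0.0016757  0.00030634]
```

Run:
```python
from h import *
from bench import r
s=r.read_state()
Rt=tool_down(-.344)
plan(s,[.43,0,.36],Rt)
plan(s,[.5475,.2232,.26],Rt)
```

```text
shift [-10.795  -6.775   2.222] turn [ -8.131  -4.718 -11.395] dist 323.4213858616833 deg 73.86119973992719
shift [-18.764  -8.329   9.424] turn [ -8.131  -4.718 -11.395] dist 564.7359697927724 deg 73.86119973992719
```

Emit:
{"name": "carry_out", "arguments": {"commands": [[[0, -2, -2, 0, -1.1, -0.6, -1.5], [0, -4, -4, 0.2, -2.2, -1.3, -3], [0, -6, -5.5, 0.8, -3.3, -1.9, -4.6], [0, -8.2, -6.3, 1.5, -4.4, -2.5, -6.2], [0, -10.4, -6.8, 2.3, -5.5, -3.2, -7.8], [0, -12.4, -7.2, 3.8, -6.6, -3.8, -9.3], [0, -14.4, -7.6, 5.4, -7.6, -4.4, -10.7], [0, -16.4, -8, 7.2, -8.13, -4.72, -11.4], [0, -18, -8.3, 8.8, -8.13, -4.72, -11.4], [0, -18.76, -8.33, 9.42, -8.13, -4.72, -11.4], [0, -18.76, -8.33, 9.42, -8.13, -4.72, -11.4]]]}}

```text
time: 2.45
ee_pos: [0.5417, 0.2056, 0.2666]
eef_rot: [0.985, -0.173, -0.001, -0.001]
ft_force: [0.1, -0.8, 2.3]
width: 0.0867
```

Run:
```python
from h import *
from bench import r
import json
s=r.read_state();W=r.camera_info("wrist")
im=r.camera("wrist");cv2.imwrite("pics/w2.png",im)
json.dump({k:(v.tolist() if hasattr(v,'tolist') else v) for k,v in W.items()},open("w2.json","w"))
print(s["time"],s["ee_pos"],R.from_quat(s["eef_rot"]).as_matrix().round(3),s["joint_positions"].round(2),W["origin"])
K=[(x,y,.078) for x in(-.012,.012) for y in(-.113,.113)]+[(0,0,.078),(.014,.146,.039),(.014,-.146,.039)]
for u in proj(W,place(.5475,.2232,-.344,K)): cv2.circle(im,tuple(int(v) for v in u),2,(0,255,0),-1)
cv2.imwrite("pics/w2o.png",im)
```

```text
2.45 [0.54169977 0.20558264 0.26664703] [[ 0.94  -0.341 -0.001]
 [-0.341 -0.94   0.002]
 [-0.002 -0.002 -1.   ]] [ 0.47  0.46 -1.22  1.47  0.43  1.5  -1.09] [0.5675168  0.27897711 0.42904549]
```

View pics/w2o.png

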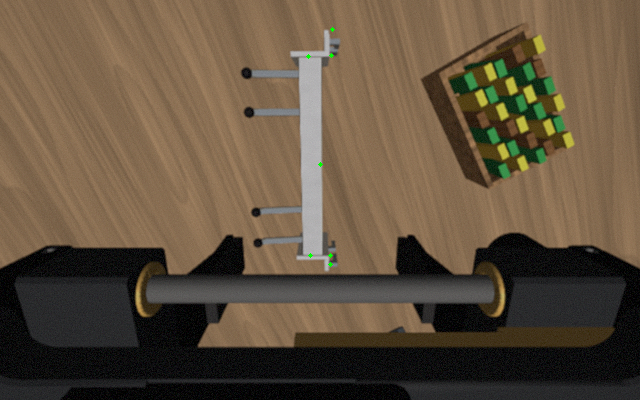

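Run:
```python
import cv2
im=cv2.imread("pics/w2.png")
cv2.imwrite("pics/w2a.png",cv2.resize(im[20:90,270:360],None,fx=8,fy=8,interpolation=cv2.INTER_CUBIC))
cv2.imwrite("pics/w2b.png",cv2.resize(im[215:285,270:360],None,fx=8,fy=8,interpolation=cv2.INTER_CUBIC))
```

```text
(no output)
```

View pics/w2a.png

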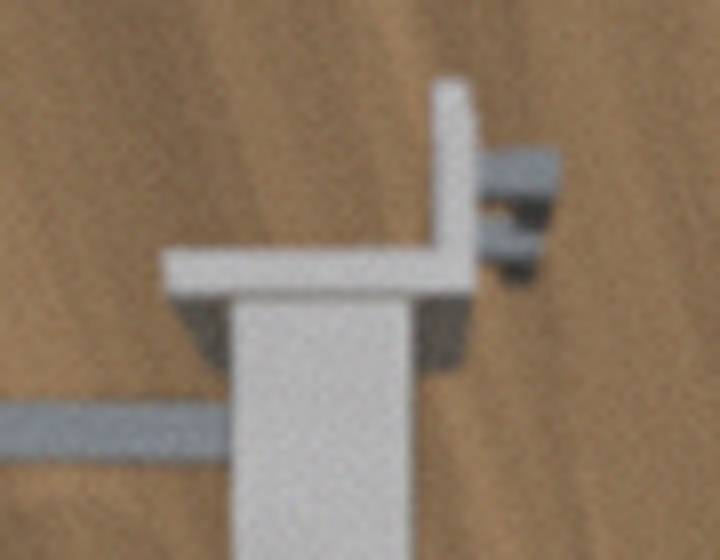

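View pics/w2b.png

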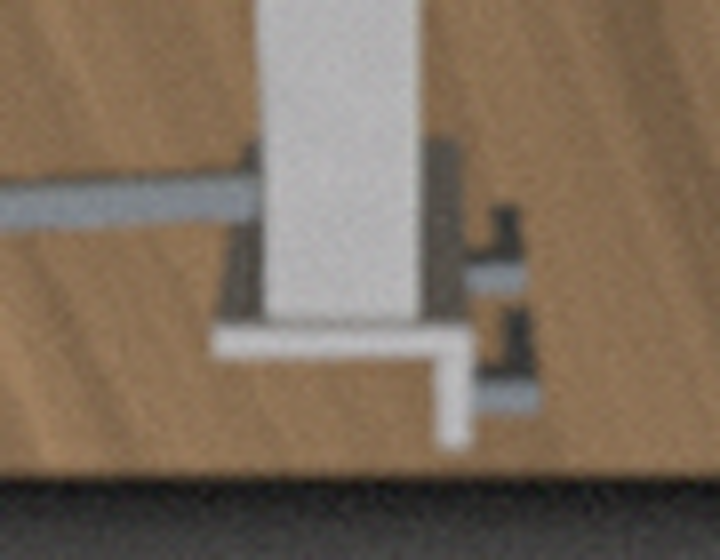

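```bash
cat > m3.py <<'E'
from h import *
import json
W=json.load(open("w2.json"))
a=np.array([(172,297),(232,297),(411,297),(477,293),(560,172)])/8+[270-.44,20-.44]
b=np.array([(213,325),(262,322),(418,322),(470,328),(540,395)])/8+[270-.44,215-.44]
P=[(-.02,.113,.078),(-.012,.113,.078),(.012,.113,.078),(.02,.113,.078),(.031,.128,.073)]
P=P+[(x,-y,z) for x,y,z in P]
obs=np.r_[a,b]
f=lambda p:(proj(W,place(*p,P))-obs).ravel()
q=least_squares(f,[.54,.22,-.34]);print(q.x,q.fun.reshape(-1,2).round(1).tolist())
f=lambda p:(proj(W,place(*p[:3],P,p[3]))-obs).ravel()
q2=least_squares(f,[.54,.22,-.34,0]);print(q2.x,q2.fun.reshape(-1,2).round(1).tolist())
x,y,a=q.x
from bench import r
s=r.read_state();print(s["ee_pos"])
plan(s,[x,y,.15],tool_down(a));plan(s,[x,y,.047],tool_down(a))
E
python3 m3.py
```

```text
[ 0.53766027  0.22644469 -0.34442679] [[-0.5, -0.3], [-0.3, -0.4], [0.5, -0.5], [0.0, 0.0], [0.2, 0.1], [-0.1, 0.3], [0.2, 0.6], [0.1, 0.6], [0.0, -0.2], [-0.2, 0.4]]
[ 0.53763131  0.22639931 -0.34441507 -0.00102259] [[-0.5, -0.1], [-0.3, -0.1], [0.5, -0.2], [-0.0, 0.2], [0.1, 0.3], [-0.1, -0.1], [0.3, 0.3], [0.1, 0.2], [0.0, -0.5], [-0.2, 0.0]]
[0.53917316 0.21509666 0.26234291]
shift [-0.176 -0.397  4.496] turn [-0.03   0.078  0.112] dist 112.9247348753894 deg 0.6987808776887054
shift [-0.147 -0.386  8.616] turn [-0.03   0.078  0.112] dist 215.64701487179062 deg 0.6987808776887054
```

Emit:
{"name": "carry_out", "arguments": {"commands": [[[0, -0.18, -0.4, 1.5, -0.03, 0.08, 0.1], [0, -0.18, -0.4, 3.2, -0.03, 0.08, 0.1], [0, -0.18, -0.4, 4.2, -0.03, 0.08, 0.1], [0, -0.18, -0.4, 4.2, -0.03, 0.08, 0.1], [0, -0.18, -0.4, 4.2, -0.03, 0.08, 0.1]]]}}

```text
time: 3.12
ee_pos: [0.5386, 0.2265, 0.1584]
eef_rot: [0.985, -0.171, 0.0, -0.001]
ft_force: [-0.5, -0.1, 0.2]
width: 0.0869
```

Run:
```python
from h import *
from bench import r
s=r.read_state();W=r.camera_info("wrist")
im=r.camera("wrist")
print(s["ee_pos"],s["joint_vel"].round(3),r.read_state()["ee_pos"])
K=[(x,y,.078) for x in(-.012,.012) for y in(-.113,.113)]+[(.031,.128,.073),(.031,-.128,.073),(0,0,.078)]
for u in proj(W,place(.5376,.2264,-.3444,K)): cv2.circle(im,tuple(int(v) for v in u),2,(0,255,0),-1)
cv2.imwrite("pics/w3o.png",im)
plan(r.read_state(),[.5376,.2264,.047],tool_down(-.3444))
```

```text
[0.53858153 0.22648632 0.15843957] [-0.    -0.015 -0.009 -0.002  0.    -0.002 -0.003] [0.5386089  0.2266423  0.15870963]
shift [-0.04   0.03   4.468] turn [-0.018 -0.013  0.001] dist 111.71444542437956 deg 0.1108575237382495
```

View pics/w3o.png

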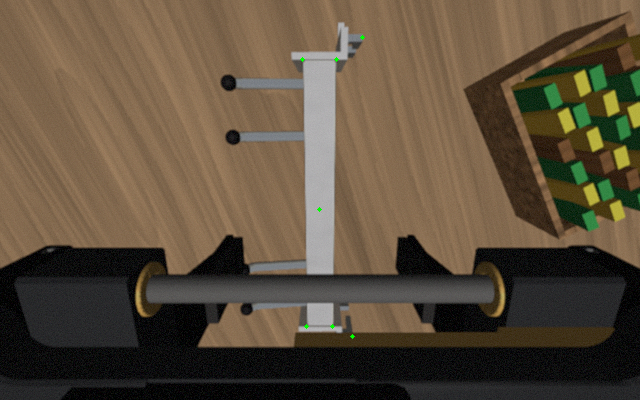

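Emit:
{"name": "carry_out", "arguments": {"commands": [[[0, -0.04, 0.03, 1.8, 0, 0, 0], [0, -0.04, 0.03, 3.4, 0, 0, 0], [0, -0.04, 0.03, 4.3, 0, 0, 0], [0, -0.04, 0.03, 4.46, 0, 0, 0], [0, -0.04, 0.03, 4.46, 0, 0, 0], [255, -0.04, 0.03, 4.46, 0, 0, 0], [255, -0.04, 0.03, 4.46, 0, 0, 0], [255, -0.04, 0.03, 4.46, 0, 0, 0], [255, -0.04, 0.03, 4.46, 0, 0, 0]]], "grip_force": 55}}

```text
time: 4.3
ee_pos: [0.5376, 0.2264, 0.0473]
eef_rot: [0.985, -0.171, 0.001, -0.001]
ft_force: [0.5, -1.2, 0.2]
width: 0.0549
```

Run:
```python
from h import *
from bench import r
s=r.read_state();W=r.camera_info("wrist")
im=r.camera("wrist");cv2.imwrite("pics/w4.png",im)
print(s)
```

```text
{'time': 4.3, 'joint_positions': array([ 0.33333482,  0.6554838 , -1.05986305,  1.71982167,  0.62404793,
        1.14369865, -1.25485447]), 'joint_vel': array([ 1.95956297e-05,  2.21324283e-03, -1.46831830e-03,  1.93284391e-04,
       -3.11798787e-04, -7.29660690e-04, -7.39201002e-04]), 'joint_torque': array([ 1.00000697e-02, -5.70318604e+01, -2.03236932e+01, -2.96997517e+01,
       -3.61178548e-02, -6.87152124e-02,  8.78445499e-04]), 'ee_pos': array([0.53764991, 0.22640398, 0.04734648]), 'eef_rot': array([ 9.85215232e-01, -1.71318015e-01,  7.86602543e-04, -6.82549959e-04]), 'ft_force': array([ 0.45471487, -1.15567869,  0.22404446]), 'torque': array([ 0.02112767, -0.04455081,  0.04275181]), 'width': 0.05489502614382273}
```

View pics/w4.png

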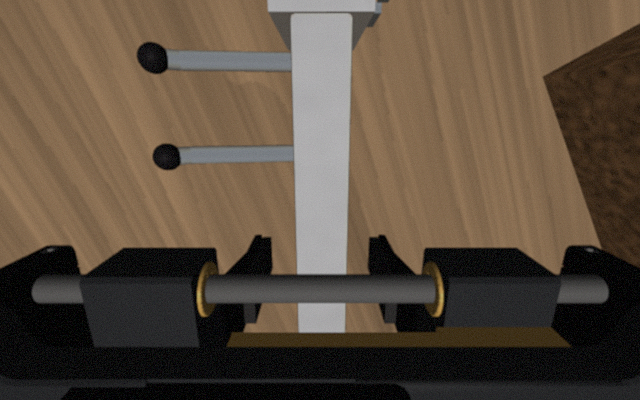

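Fingers still closing (55 mm), bar centred between them. Keep closing.

Emit:
{"name": "carry_out", "arguments": {"commands": [[[255, 0, 0, 0, 0, 0, 0], [255, 0, 0, 0, 0, 0, 0], [255, 0, 0, 0, 0, 0, 0], [255, 0, 0, 0, 0, 0, 0], [255, 0, 0, 0, 0, 0, 0], [255, 0, 0, 0, 0, 0, 0], [255, 0, 0, 0, 0, 0, 0]]]}}

```text
time: 5.22
ee_pos: [0.5377, 0.2264, 0.0473]
eef_rot: [0.985, -0.171, 0.001, -0.001]
ft_force: [2.0, -0.7, -1.0]
width: 0.0238
```

Run:
```python
from h import *
from bench import r
s=r.read_state();print(s["width"],s["ft_force"],s["ee_pos"],s["eef_rot"])
```

```text
0.023834292158453608 [ 1.97268558 -0.67386053 -0.96690459] [0.53771385 0.22635749 0.04730142] [ 9.85217050e-01 -1.71307378e-01  8.33550973e-04 -6.71578843e-04]
```

Run:
```python
from h import *
from bench import r
s=r.read_state()
plan(s,[.5377,.2264,.10],tool_down(-.344))
plan(s,[.46,.16,.22],tool_down(-.05))
plan(s,[.4495,.0,.22],tool_down(.174))
```

```text
shift [ 2.000e-03 -5.000e-03 -2.108e+00] turn [-0.018 -0.016 -0.004] dist 52.698597476104936 deg 0.12396840393502881
shift [-2.02   3.537 -6.917] turn [-0.016 -0.019 -3.373] dist 200.66778238901784 deg 16.863348339724812
shift [-0.255  9.703 -6.924] turn [-0.014 -0.021 -5.939] dist 298.06743740889357 deg 29.697407679062245
```

Emit:
{"name": "carry_out", "arguments": {"commands": [[[255, 0, 0, -0.8, 0, 0, 0], [255, 0, 0, -2, 0, 0, 0], [255, -0.6, 0.8, -3.5, 0, 0, -0.8], [255, -1.4, 2, -5.2, 0, 0, -1.9], [255, -2, 3.5, -6.6, 0, 0, -3.2], [255, -1.6, 5.2, -6.9, 0, 0, -4.2], [255, -1, 7, -6.92, 0, 0, -5.1], [255, -0.5, 8.6, -6.92, 0, 0, -5.7], [255, -0.26, 9.7, -6.92, 0, 0, -5.94], [255, -0.26, 9.7, -6.92, 0, 0, -5.94], [255, -0.26, 9.7, -6.92, 0, 0, -5.94]]]}}

```text
time: 6.6
ee_pos: [0.4492, 0.0013, 0.22]
eef_rot: [0.996, 0.087, 0.001, -0.0]
ft_force: [-0.2, 1.2, -5.6]
width: 0.0233
```

Run:
```python
from h import *
from bench import r
s=r.read_state();print(s["time"],s["width"],s["ft_force"],s["ee_pos"],s["eef_rot"],s["joint_positions"].round(2))
im=r.camera("scene");cv2.imwrite("pics/s5.png",im)
s=r.read_state()
plan(s,[.4495,-.268,.22],tool_down(.174))
```

```text
6.6 0.023347009444300938 [-0.16507374  1.15921487 -5.60370398] [0.44918575 0.00126483 0.22000457] [ 9.96171033e-01  8.74230054e-02  6.93333575e-04 -1.02491853e-04] [ 1.38 -0.02 -1.43  1.85 -0.02  1.29  0.13]
shift [-1.8790e+00  1.0619e+01 -1.0000e-02] turn [-0.007 -0.018  0.023] dist 269.6061399796659 deg 0.15059731087538825
```

View pics/s5.png

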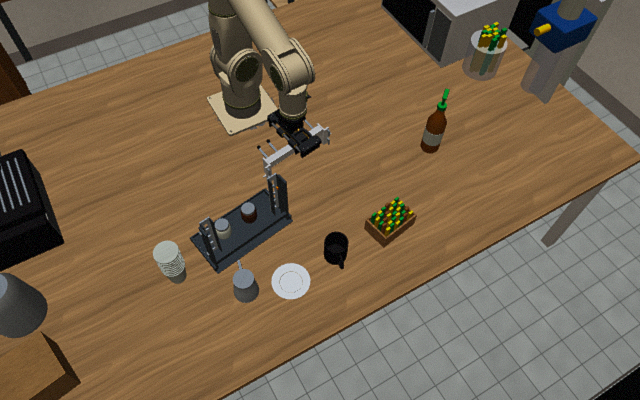

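Emit:
{"name": "carry_out", "arguments": {"commands": [[[255, -1.2, 1, 0, 0, 0, 0], [255, -2, 2.6, 0, 0, 0, 0], [255, -2.4, 4.4, 0, 0, 0, 0], [255, -2.2, 6.4, 0, 0, 0, 0], [255, -2, 8.4, 0, 0, 0, 0], [255, -1.88, 10, 0, 0, 0, 0], [255, -1.88, 10.6, 0, 0, 0, 0], [255, -1.88, 10.62, 0, 0, 0, 0], [255, -1.88, 10.62, 0, 0, 0, 0]]]}}

```text
time: 7.78
ee_pos: [0.4499, -0.266, 0.22]
eef_rot: [0.996, 0.089, 0.001, -0.0]
ft_force: [0.7, 0.2, -6.0]
width: 0.0237
```

```bash
cat > look.py <<'E'
from h import *
from bench import r
import json,sys
n=sys.argv[1]
s=r.read_state();W=r.camera_info("wrist")
im=r.camera("wrist");cv2.imwrite(f"pics/{n}.png",im)
json.dump({k:(v.tolist() if hasattr(v,'tolist') else v) for k,v in W.items()},open(f"{n}.json","w"))
s=r.read_state();print(s["time"],s["width"],s["ft_force"].round(1),s["ee_pos"].round(4),s["eef_rot"].round(4),s["joint_positions"].round(2))
E
python3 look.py w5
```

```text
7.825 0.02387147352427395 [ 0.  -0.6 -5.9] [ 0.4498 -0.2663  0.22  ] [ 9.96e-01  8.91e-02  7.00e-04 -1.00e-04] [ 1.47  0.3  -1.19  1.69  0.28  1.35  0.41]
```

View pics/w5.png

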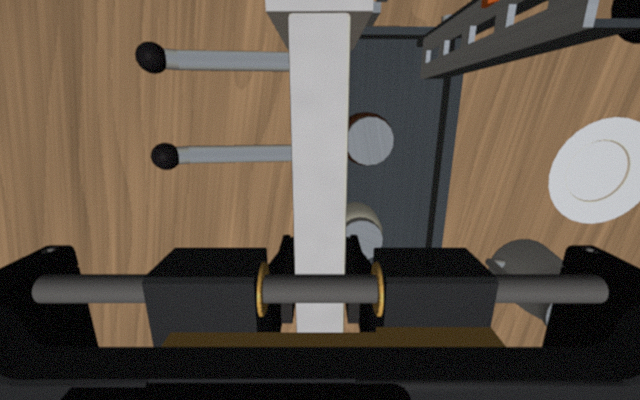

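```bash
cat > ov.py <<'E'
from h import *
import json,sys
n=sys.argv[1];x0,x1,y0,y1=map(int,sys.argv[2:6]);k=float(sys.argv[6])
W=json.load(open(n+".json"));im=cv2.imread(f"pics/{n}.png")
im=cv2.resize(im[y0:y1,x0:x1],None,fx=k,fy=k,interpolation=cv2.INTER_CUBIC)
rk=[.5482,-.2501,.1740,-.0011]
P=[]
for zb in(.195,.151,.107):
    for y in(.1225,.1335): P+=[(0,y,zb),(0,y,zb+.032)]
P+=[(0,.110,.25),(0,.146,.25)]
for u in proj(W,place(*rk[:3],P,rk[3])): cv2.circle(im,tuple(int(v) for v in ((u-[x0,y0]+.5)*k)),2,(0,255,0),-1)
cv2.imwrite(f"pics/{n}o.png",im)
E
python3 ov.py w5 420 640 0 85 3.6
```

```text
(no output)
```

View pics/w5o.png

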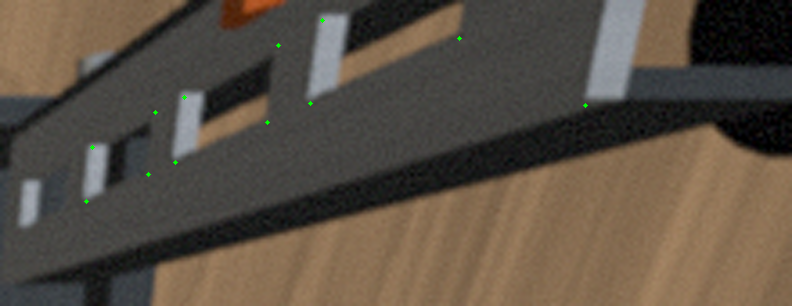

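Run:
```python
from h import *
from bench import r
import json
W=json.load(open("w5.json"))
s=r.read_state();p=s["ee_pos"];m=R.from_quat(s["eef_rot"]).as_matrix();yaw=np.arctan2(m[1,0],m[0,0]);print("yaw",yaw,m[2])
# camera frame vs tool: rail in tool frame
K=[(-.012,.113,.078),(.012,.113,.078),(-.02,.113,.078),(.02,.113,.078),(-.012,0.058,.063),(-.012,.098,.063)]
print(proj(W,place(p[0],p[1],yaw,K,p[2]-.0473)).round(1))
im=cv2.imread("pics/w5.png");cv2.imwrite("pics/w5c.png",cv2.resize(im[0:80,250:390],None,fx=5,fy=5,interpolation=cv2.INTER_CUBIC))
def rackpt(x,y,z): return place(.5482,-.2501,.174,[(x,y,z)])[0]
plan(s,rackpt(-.06,0,.1982),tool_down(.174))
plan(s,rackpt(-.02,0,.1982),tool_down(.174))
```

```text
yaw 0.17837267334866058 [ 1.33138358e-03 -9.25559034e-05 -9.99999109e-01]
[[289.4  14. ]
 [353.5  14. ]
 [268.   14. ]
 [374.9  14. ]
 [295.6 155.6]
 [293.5  63.3]]
shift [1.589 0.052 0.876] turn [-0.001 -0.015  0.05 ] dist 45.37074555066685 deg 0.261948622343385
shift [3.189 0.059 0.878] turn [-0.001 -0.015  0.05 ] dist 82.69400020093109 deg 0.261948622343385
```

View pics/w5c.png

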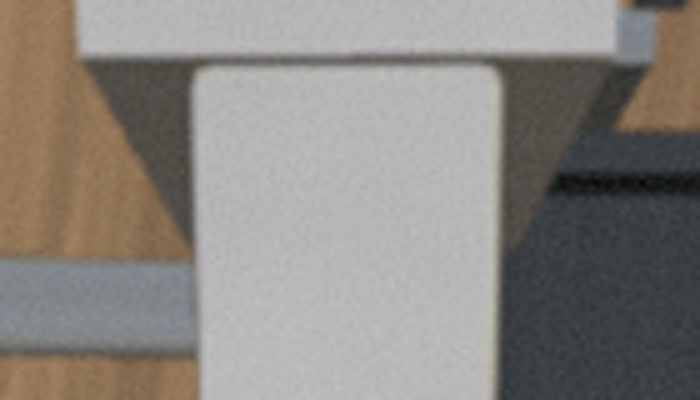

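Emit:
{"name": "carry_out", "arguments": {"commands": [[[255, 0.8, 0.05, 0.6, 0, 0, 0.05], [255, 1.6, 0.07, 0.88, 0, 0, 0.05], [255, 2.2, 0.08, 0.88, 0, 0, 0.05], [255, 2.45, 0.08, 0.88, 0, 0, 0.05], [255, 2.45, 0.08, 0.88, 0, 0, 0.05], [255, 2.45, 0.08, 0.88, 0, 0, 0.05]]]}}

```text
time: 8.57
ee_pos: [0.5099, -0.2576, 0.1983]
eef_rot: [0.996, 0.087, 0.001, 0.0]
ft_force: [-0.4, -1.0, -6.2]
width: 0.0236
```

```bash
python3 look.py w6; python3 ov.py w6 330 490 0 60 5
cat > st.py <<'E'
from h import *
from bench import r
s=r.read_state();m=R.from_quat(s["eef_rot"]).as_matrix()
d=s["ee_pos"]-[.5482,-.2501,0];c,sn=np.cos(.174),np.sin(.174)
f=s["ft_force"]
print("t",s["time"],"rack xy TCP mm",((c*d[0]+sn*d[1])*1e3).round(2),((-sn*d[0]+c*d[1])*1e3).round(2),"z",(s["ee_pos"][2]*1e3).round(2),"yaw",np.arctan2(m[1,0],m[0,0]).round(4),"tilt",m[2,:2].round(4))
print("F rack",(c*f[0]+sn*f[1]).round(2),(-sn*f[0]+c*f[1]).round(2),f[2].round(2),"M",s["torque"].round(2),"w",s["width"])
E
python3 st.py
```

```text
8.625 0.023492623283546635 [-0.3  1.1 -4.8] [ 0.5099 -0.2577  0.1983] [9.962e-01 8.660e-02 5.000e-04 2.000e-04] [ 1.27  0.44 -1.12  1.6   0.41  1.36  0.27]
t 8.625 rack xy TCP mm -39.02 -0.86 z 198.32 yaw 0.1734 tilt [0.001  0.0005]
F rack -0.08 1.09 -4.76 M [ 0.   -0.1  -0.02] w 0.023492623283546635
```

View pics/w6.png

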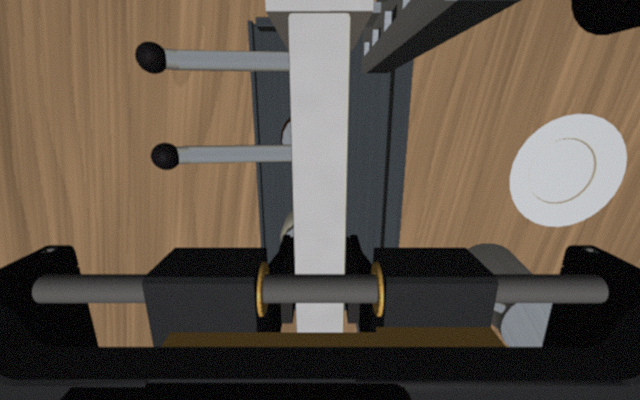

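View pics/w6o.png

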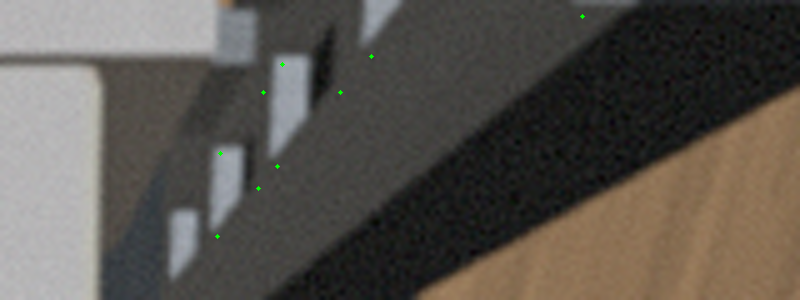

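Emit:
{"name": "carry_out", "arguments": {"commands": [[[255, 0.15, -0.02, 0, 0, 0, 0], [255, 0.28, -0.02, 0, 0, 0, 0], [255, 0.35, -0.02, 0, 0, 0, 0], [255, 0.4, -0.02, 0, 0, 0, 0], [255, 0.4, -0.02, 0, 0, 0, 0]]]}}

```text
time: 9.25
ee_pos: [0.5197, -0.2554, 0.1983]
eef_rot: [0.996, 0.087, 0.0, 0.0]
ft_force: [-1.1, 0.0, -5.8]
width: 0.0233
```

```bash
python3 st.py
```

```text
t 9.25 rack xy TCP mm -28.94 -0.27 z 198.25 yaw 0.1736 tilt [0.001  0.0004]
F rack -1.04 0.2 -5.8 M [-0.05 -0.15  0.02] w 0.023290264550750787
```

Emit:
{"name": "carry_out", "arguments": {"commands": [[[255, 0.06, 0, 0, 0, 0, 0], [255, 0.12, 0, 0, 0, 0, 0], [255, 0.14, 0, 0, 0, 0, 0], [255, 0.14, 0, 0, 0, 0, 0]]]}}

```text
time: 9.75
ee_pos: [0.5232, -0.2548, 0.1983]
eef_rot: [0.996, 0.087, 0.001, 0.0]
ft_force: [-0.9, 1.1, -5.5]
width: 0.0237
```

```bash
python3 st.py
```

```text
t 9.75 rack xy TCP mm -25.39 -0.26 z 198.27 yaw 0.1737 tilt [0.001  0.0004]
F rack -0.66 1.19 -5.51 M [-0.01 -0.17 -0.01] w 0.02371563824689847
```

Hooks are in, free of contact. On to the face plates.

Emit:
{"name": "carry_out", "arguments": {"commands": [[[255, 0.06, 0, 0, 0, 0, 0], [255, 0.12, 0, 0, 0, 0, 0], [255, 0.16, 0, 0, 0, 0, 0], [255, 0.16, 0, 0, 0, 0, 0]]]}}

```text
time: 10.25
ee_pos: [0.5273, -0.254, 0.1982]
eef_rot: [0.996, 0.087, 0.001, 0.0]
ft_force: [0.1, 0.5, -5.2]
width: 0.0239
```

```bash
python3 st.py
```

```text
t 10.25 rack xy TCP mm -21.28 -0.18 z 198.25 yaw 0.1738 tilt [0.001  0.0002]
F rack 0.17 0.49 -5.21 M [-0.02 -0.12 -0.03] w 0.023873709675369656
```

Emit:
{"name": "carry_out", "arguments": {"commands": [[[255, 0.04, 0, 0, 0, 0, 0], [255, 0.08, 0, 0, 0, 0, 0], [255, 0.08, 0, 0, 0, 0, 0]]]}}

```text
time: 10.62
ee_pos: [0.5282, -0.2539, 0.1981]
eef_rot: [0.996, 0.087, -0.001, 0.0]
ft_force: [-6.8, -0.8, -2.2]
width: 0.0236
```

```bash
python3 st.py; python3 look.py w7;  python3 ov.py w7 330 490 0 60 5
```

```text
t 10.625 rack xy TCP mm -20.39 -0.32 z 198.1 yaw 0.1733 tilt [-0.0016  0.0001]
F rack -6.84 0.34 -2.22 M [-0.1   1.5  -0.11] w 0.023647027249077333
10.675 0.023386292108828505 [-6.3  0.2 -2.1] [ 0.5282 -0.2539  0.1981] [ 9.963e-01  8.650e-02 -8.000e-04  1.000e-04] [ 1.21  0.48 -1.1   1.56  0.43  1.37  0.24]
```

View pics/w7o.png

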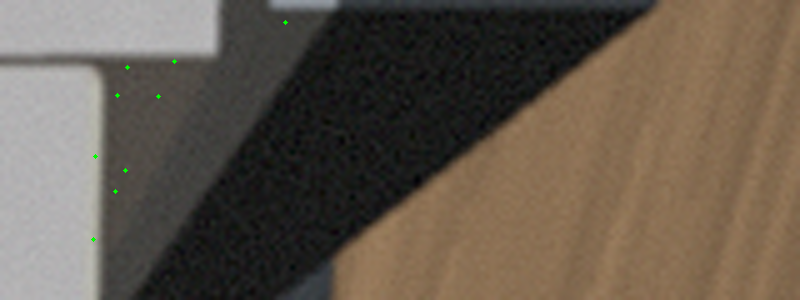

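Emit:
{"name": "carry_out", "arguments": {"commands": [[[255, 0.01, 0, 0.05, 0, 0, 0], [255, 0.01, 0, 0.1, 0, 0, 0], [255, 0.01, 0, 0.15, 0, 0, 0], [255, 0.01, 0, 0.2, 0, 0, 0], [255, 0.01, 0, 0.2, 0, 0, 0]]]}}

```text
time: 11.3
ee_pos: [0.5281, -0.2544, 0.1939]
eef_rot: [0.996, 0.086, -0.001, 0.001]
ft_force: [-7.4, -0.7, 4.1]
width: 0.0235
```

```bash
python3 st.py
```

```text
t 11.3 rack xy TCP mm -20.5 -0.75 z 193.88 yaw 0.1726 tilt [-0.0023  0.0011]
F rack -7.45 0.63 4.06 M [-0.13  1.62 -0.03] w 0.02347119619341403
```

Emit:
{"name": "carry_out", "arguments": {"commands": [[[255, 0, 0, 0.06, 0, 0, 0], [255, 0, 0, 0.12, 0, 0, 0], [255, 0, 0, 0.18, 0, 0, 0], [255, 0, 0, 0.24, 0, 0, 0], [255, 0, 0, 0.24, 0, 0, 0]]]}}

```text
time: 11.92
ee_pos: [0.5269, -0.255, 0.1873]
eef_rot: [0.996, 0.086, -0.002, 0.001]
ft_force: [-6.6, -2.4, -3.5]
width: 0.0236
```

```bash
python3 st.py
```

```text
t 11.925 rack xy TCP mm -21.82 -1.11 z 187.28 yaw 0.1717 tilt [-0.005   0.0007]
F rack -6.88 -1.18 -3.55 M [-0.06  1.54  0.02] w 0.023625255761125688
```

Emit:
{"name": "carry_out", "arguments": {"commands": [[[255, 0.02, 0, 0.06, 0, 0, 0], [255, 0.03, -0.01, 0.12, 0, 0, 0], [255, 0.03, -0.02, 0.18, 0, 0, 0], [255, 0.03, -0.02, 0.24, 0, 0, 0], [255, 0.03, -0.02, 0.24, 0, 0, 0]]]}}

```text
time: 12.55
ee_pos: [0.5266, -0.2549, 0.1809]
eef_rot: [0.996, 0.085, -0.003, 0.001]
ft_force: [-6.4, -1.1, -3.4]
width: 0.0233
```

```bash
python3 st.py
```

```text
t 12.55 rack xy TCP mm -22.12 -1.03 z 180.91 yaw 0.1709 tilt [-0.0071  0.0008]
F rack -6.46 0.01 -3.39 M [-0.36  1.36  0.02] w 0.02327929261175831
```

Emit:
{"name": "carry_out", "arguments": {"commands": [[[255, 0.01, 0, 0.06, 0, 0.03, 0], [255, 0.01, -0.01, 0.12, 0, 0.05, 0], [255, 0.01, -0.02, 0.16, 0, 0.05, 0], [255, 0.01, -0.02, 0.16, 0, 0.05, 0]]]}}

```text
time: 13.05
ee_pos: [0.5271, -0.2544, 0.1772]
eef_rot: [0.996, 0.085, -0.001, 0.001]
ft_force: [-0.4, -1.1, -2.9]
width: 0.0235
```

```bash
python3 st.py
```

```text
t 13.05 rack xy TCP mm -21.51 -0.57 z 177.18 yaw 0.1711 tilt [-0.0019  0.0011]
F rack -0.59 -1.01 -2.92 M [-0.1  -0.07  0.05] w 0.02349406408117596
```

Emit:
{"name": "carry_out", "arguments": {"commands": [[[255, 0.01, 0, 0.04, 0, 0, 0], [255, 0.01, 0, 0.08, 0, 0, 0], [255, 0.01, 0, 0.08, 0, 0, 0]]]}}

```text
time: 13.42
ee_pos: [0.5273, -0.2544, 0.1769]
eef_rot: [0.996, 0.085, -0.001, 0.001]
ft_force: [-10.4, 1.5, 14.7]
width: 0.0235
```

```bash
python3 st.py
```

```text
t 13.425 rack xy TCP mm -21.37 -0.65 z 176.93 yaw 0.1708 tilt [-0.0024  0.0022]
F rack -9.98 3.31 14.72 M [0.36 2.06 0.02] w 0.02349767178947654
```

```bash
python3 look.py w8; python3 st.py
python3 - <<'E'
from bench import r
import cv2
for n,b in (("scene",(165,275,180,305)),("top",(180,255,325,445))):
    im=r.camera(n); cv2.imwrite(f"pics/{n}8.png",cv2.resize(im[b[0]:b[1],b[2]:b[3]],None,fx=5,fy=5,interpolation=cv2.INTER_CUBIC))
E
python3 st.py
```

```text
13.475 0.023473824156997967 [-10.2   1.2  15.1] [ 0.5272 -0.2544  0.1769] [ 0.9964  0.0853 -0.0011  0.0012] [ 1.2   0.49 -1.09  1.59  0.45  1.34  0.23]
t 13.475 rack xy TCP mm -21.39 -0.63 z 176.89 yaw 0.1709 tilt [-0.0025  0.0021]
F rack -9.87 2.98 15.13 M [0.35 2.06 0.07] w 0.023473824156997967
t 13.575 rack xy TCP mm -21.39 -0.66 z 176.93 yaw 0.1708 tilt [-0.0024  0.0022]
F rack -9.89 2.63 15.05 M [ 0.39  2.02 -0.04] w 0.02355988986102086
```

View pics/w8.png

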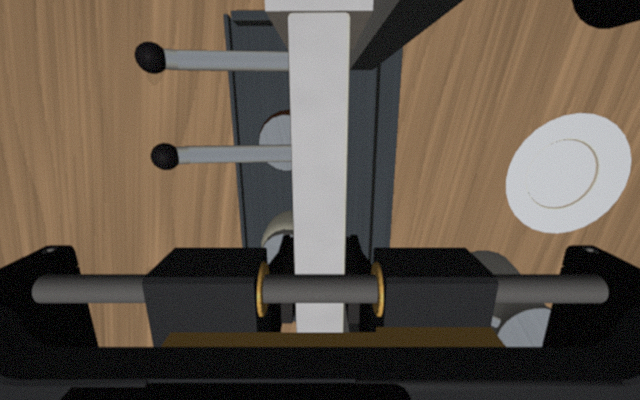

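View pics/scene8.png

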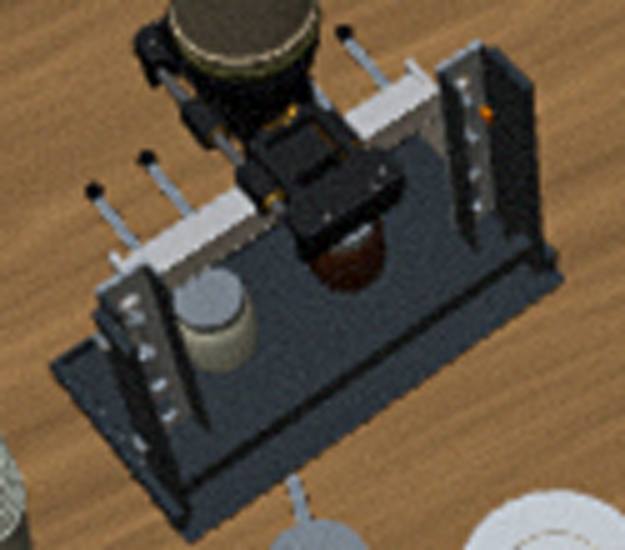

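View pics/top8.png

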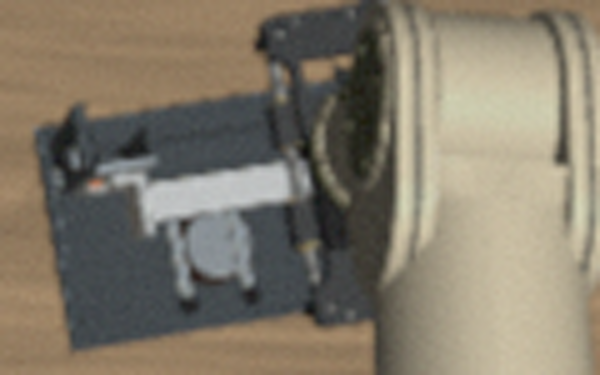

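Emit:
{"name": "carry_out", "arguments": {"commands": [[[255, -0.02, 0, 0.05, 0, 0, 0], [255, -0.02, 0, 0.09, 0, 0, 0], [255, -0.02, 0, 0.1, 0, 0, 0]]]}}

```text
time: 13.95
ee_pos: [0.5272, -0.2544, 0.1768]
eef_rot: [0.996, 0.085, -0.001, 0.002]
ft_force: [-10.8, 0.9, 20.3]
width: 0.0236
```

```bash
python3 st.py
```

```text
t 13.95 rack xy TCP mm -21.4 -0.62 z 176.83 yaw 0.1708 tilt [-0.0017  0.0036]
F rack -10.52 2.75 20.3 M [0.59 1.99 0.04] w 0.02355398207459962
```

Emit:
{"name": "carry_out", "arguments": {"commands": [[[255, 0, 0, -0.04, 0, 0, 0], [255, 0, 0, -0.08, 0, 0, 0], [255, 0, 0, -0.12, 0, 0, 0], [255, 0, 0, -0.12, 0, 0, 0]]]}}

```text
time: 14.45
ee_pos: [0.527, -0.2542, 0.1789]
eef_rot: [0.996, 0.085, -0.001, 0.001]
ft_force: [2.6, -1.4, -12.5]
width: 0.0237
```

```bash
python3 st.py
```

```text
t 14.45 rack xy TCP mm -21.55 -0.4 z 178.95 yaw 0.1711 tilt [-0.0022  0.0027]
F rack 2.34 -1.87 -12.5 M [ 0.08 -0.69  0.1 ] w 0.0236799284891969
```

Emit:
{"name": "carry_out", "arguments": {"commands": [[[255, 0, 0, -0.06, 0, 0, 0], [255, 0, 0, -0.1, 0, 0, 0], [255, 0, 0, -0.1, 0, 0, 0]]]}}

```text
time: 14.82
ee_pos: [0.5268, -0.2542, 0.1795]
eef_rot: [0.996, 0.086, -0.001, 0.001]
ft_force: [8.7, -0.9, -25.8]
width: 0.0235
```

```bash
python3 st.py
```

```text
t 14.825 rack xy TCP mm -21.79 -0.29 z 179.47 yaw 0.1712 tilt [-0.0025  0.0012]
F rack 8.43 -2.39 -25.85 M [-0.39 -2.03  0.02] w 0.023516606284530315
```

Emit:
{"name": "carry_out", "arguments": {"commands": [[[255, 0.01, 0, 0.04, 0, 0, 0], [255, 0.01, 0, 0.08, 0, 0, 0], [255, 0.01, 0, 0.12, 0, 0, 0], [255, 0.01, 0, 0.13, 0, 0, 0]]]}}

```text
time: 15.32
ee_pos: [0.5272, -0.2541, 0.1771]
eef_rot: [0.996, 0.086, -0.001, 0.001]
ft_force: [-2.9, 0.7, 3.3]
width: 0.0235
```

```bash
python3 st.py
```

```text
t 15.325 rack xy TCP mm -21.36 -0.35 z 177.1 yaw 0.1712 tilt [-0.0022  0.0019]
F rack -2.77 1.2 3.26 M [0.26 0.66 0.05] w 0.023486132794958828
```

Seated again with light force. Release, then rise.

Emit:
{"name": "carry_out", "arguments": {"commands": [[[160, 0, 0, 0, 0, 0, 0], [100, 0, 0, 0, 0, 0, 0], [60, 0, 0, 0, 0, 0, 0], [60, 0, 0, 0, 0, 0, 0], [60, 0, 0, 0, 0, 0, 0], [60, 0, 0, 0, 0, 0, 0]]]}}

```text
time: 16.08
ee_pos: [0.5272, -0.2541, 0.1771]
eef_rot: [0.996, 0.085, -0.001, 0.001]
ft_force: [0.3, 0.6, -0.4]
width: 0.0651
```

```bash
python3 st.py; python3 look.py w9
```

```text
t 16.075 rack xy TCP mm -21.34 -0.36 z 177.08 yaw 0.1712 tilt [-0.0021  0.0019]
F rack 0.4 0.5 -0.41 M [-0.01 -0.09 -0.02] w 0.06512915261780312
16.125 0.06577280733368841 [ 0.6 -0.3 -0.1] [ 0.5272 -0.2542  0.1771] [ 0.9963  0.0855 -0.001   0.001 ] [ 1.2   0.49 -1.09  1.59  0.45  1.34  0.23]
```

View pics/w9.png

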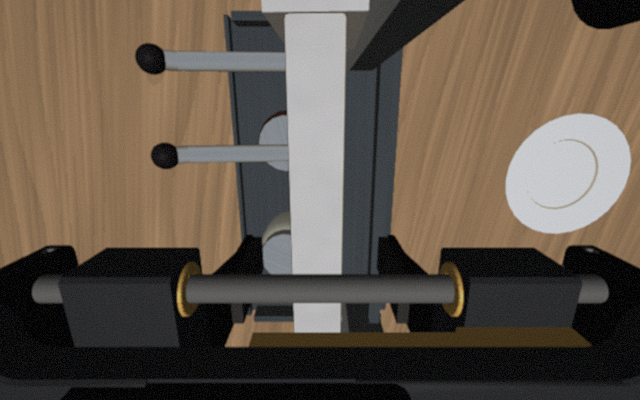

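Emit:
{"name": "carry_out", "arguments": {"commands": [[[60, 0, 0, -1, 0, 0, 0], [60, 0, 0, -2.5, 0, 0, 0], [60, 0, 0, -4.5, 0, 0, 0], [60, 0, 0, -6.5, 0, 0, 0], [60, -1, 0, -7, 0, 0, 0], [60, -3, 0, -7, 0, 0, 0], [60, -4, 0, -7, 0, 0, 0], [60, -4, 0, -7, 0, 0, 0]]]}}

```text
time: 17.12
ee_pos: [0.4275, -0.272, 0.3525]
eef_rot: [0.996, 0.084, -0.002, 0.002]
ft_force: [0.3, 0.9, -0.2]
width: 0.0667
```

Run:
```python
from h import *
from bench import r
s=r.read_state();print(s["time"],s["ee_pos"])
plan(s,[.32,-.294,.30],tool_down(.174-np.pi/2)*R.from_rotvec([np.radians(45),0,0]))
```

```text
17.125 [ 0.42753271 -0.2719883   0.35249616]
shift [-4.38   0.142  2.116] turn [ 7.118  7.007 16.924] dist 121.67022929363623 deg 98.25697219600174
```

Emit:
{"name": "carry_out", "arguments": {"commands": [[[60, -2, 0, 0, 0.5, 0.5, 1.5], [60, -4, 0.1, 0, 1.2, 1.2, 3], [60, -4.4, 0.1, 0, 2, 2, 4.8], [60, -4.4, 0.1, 0, 2.8, 2.8, 6.7], [60, -4.4, 0.1, 0.3, 3.6, 3.6, 8.6], [60, -4.4, 0.1, 0.8, 4.4, 4.4, 10.5], [60, -4.4, 0.1, 1.3, 5.2, 5.2, 12.4], [60, -4.4, 0.1, 1.7, 6, 6, 14.3], [60, -4.4, 0.1, 2.1, 6.8, 6.7, 16.1], [60, -4.4, 0.1, 2.1, 7.1, 7, 16.9], [60, -4.4, 0.1, 2.1, 7.1, 7, 16.9], [60, -4.4, 0.1, 2.1, 7.1, 7, 16.9]]]}}

```text
time: 18.62
ee_pos: [0.32, -0.2928, 0.3008]
eef_rot: [0.71, -0.592, 0.246, -0.292]
ft_force: [-0.6, -0.2, 0.3]
width: 0.0664
```

```bash
python3 look.py w10
python3 - <<'E'
import cv2
im=cv2.imread("pics/w10.png")
cv2.imwrite("pics/w10c.png",cv2.resize(im[0:180,170:470],None,fx=2.66,fy=2.66,interpolation=cv2.INTER_CUBIC))
E
```

```text
18.675 0.06679546937586996 [-0.1 -0.6  0.2] [ 0.32   -0.2929  0.3009] [ 0.7099 -0.5919  0.2457 -0.2922] [ 2.16 -0.34 -0.76  2.11 -1.03  1.45  0.28]
```

View pics/w10.png

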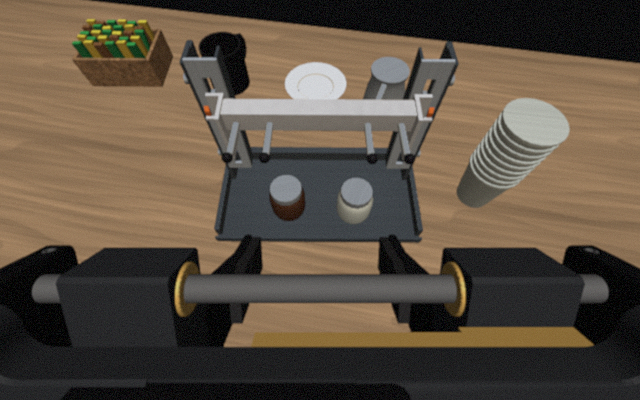

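View pics/w10c.png

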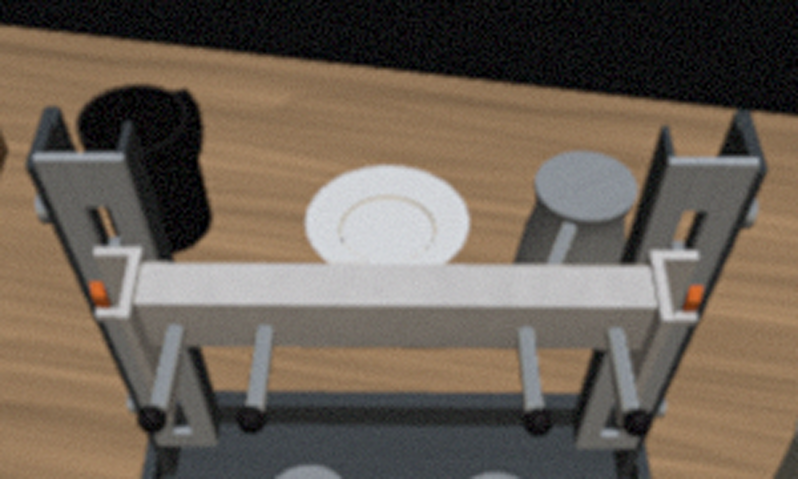

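Run:
```python
import cv2
im=cv2.imread("pics/w10.png")
cv2.imwrite("pics/w10l.png",cv2.resize(im[75:140,195:245],None,fx=8,fy=8,interpolation=cv2.INTER_CUBIC))
cv2.imwrite("pics/w10r.png",cv2.resize(im[75:140,400:450],None,fx=8,fy=8,interpolation=cv2.INTER_CUBIC))
```

```text
(no output)
```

View pics/w10l.png

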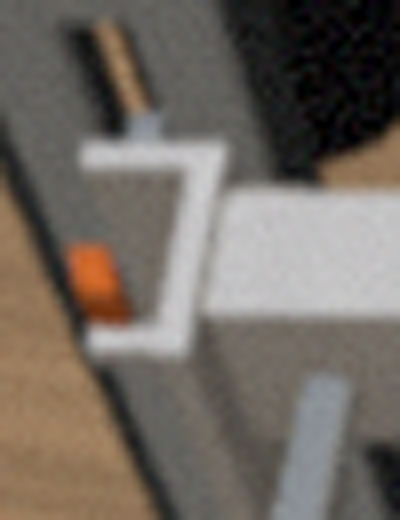

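View pics/w10r.png

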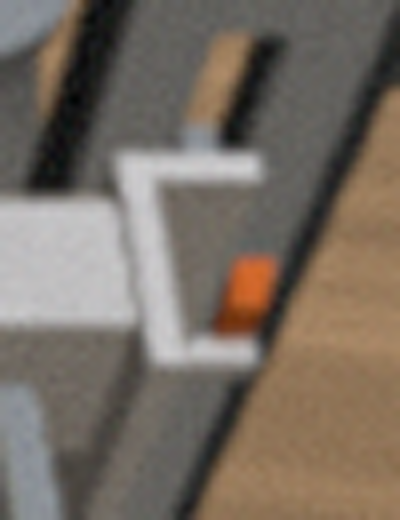

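Run:
```python
from bench import r
s=r.read_state();print(s["time"],s["ft_force"],s["joint_vel"].round(3))
print(r.close_job())
```

```text
18.675 [-0.08479374 -0.61270419  0.18825163] [ 0.005  0.     0.001 -0.001 -0.006  0.    -0.003]
the job is handed in; nothing more can be done
None
```

The rail hangs in the top slots of both uprights, and both orange catches are out over its ears. I handed the job in at 18.7 s; the hand-in gave no verdict.

- **Finding the slots:** From the wrist camera the strips sat about 1 mm below nominal. The hooks went in without touching at about 22 mm above the seat.
- **Seating:** I brought the face plates up with about 7 N and pressed straight down past the catches. The highest push was about 26 N, including the rail's weight, where the rail stopped hard about 0.5 mm from where vision put the seat.
- **Lock check:** Before letting go I pulled up with about 20 N beyond its weight. It rose only about 2.5 mm before it was held, nearly evenly on both sides. That is more than the 1.5 mm catch play, and I took the rest as give in the arm and grip. I then set it back down and opened the gripper.
- **Last look:** The final wrist picture shows the rail square, both catches out above the ears and the gripper clear. The jars, mug, plate, pitcher, cups and sachets stand where they were. The syrup bottle was not in that picture, but the arm never went near it.

The first rail position, from the fixed cameras, was about 10 mm off. The wrist view corrected it before the grasp.

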